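Restock the bench caddy

ROBOT

A 7-joint arm with a two-finger parallel gripper is mounted at the origin on the work surface. World frame = base frame: x ahead of the robot, y to its left, z up, the work surface at z = 0. Lengths are in m, angles in degrees, forces in N, time in s.
With the tool pointing down it reaches from about 0.425 to 0.875 m from the base axis. Payload 4.7 kg.
Tool frame: the origin (TCP) lies at the very end of the fingers, on their centre line; the grasp point (between the pads) lies 19 mm behind it; z points along the fingers, y is the line along which they close (so a half turn about z gives the same grasp; the last joint's range is limited). The gripper opens to 87 mm and grips with 3 to 60 N. Pads are 19 mm wide; open, the fingers measure 117 mm over their backs; the gripper's body (75 mm by 190 mm) begins 51 mm behind the grasp point.
Start: joints at [-75.968, 18.392, -4.016, 83.108, 1.295, 78.541, -3.26], TCP at [0.149, 0.633, 0.223] pointing down, gripper open.
Joint ranges: [-163.93, 163.93], [-17.29, 119.83], [-79.2, 71.16], [3.27, 140.29], [-89.18, 269.18], [5.43, 117.66], [-154.24, 154.24]. Speed limits (degrees/s): [147.25, 147.25, 180, 180, 180, 180, 180].

INTERFACE

Orientations are given as [roll, pitch, yaw] about the fixed x, y, z axes, in that order (R = Rz(yaw) Ry(pitch) Rx(roll)).
In Python, from cell import get_obs, cams, ticket, finder gives the robot as it stands.
- The arm moves only by the shell command python3 -m creep 'ROWS' [FORCE]. ROWS is text: rows parted by semicolons, each of 5 numbers parted by spaces: the shift along the world's x, y, z in m, then the turn about the world's z in degrees, then the finger opening in m, from 0 to 0.087. A call has 1 to 8 rows; each row shifts and turns the commanded pose from where the row before left it; what a row does not reach is not made up. A row lasts 1/8 s, in which the tool goes at most 62.5 mm and 10.7 degrees, less where a joint would pass 70% of its speed; a pose out of reach is approached as far as the arm can. A call with a gripper value outside its range is refused whole. The fingers move at their own pace and stop on an object; FORCE is the grip in N (left out, the last holds). Time passes only in rows, so rows that do not move let the fingers close. It gives the time, the measured TCP pose, the force, the opening and the grip force at its end, in the units of the state.
- get_obs(): the state, without advancing time (a new reading comes with each control period).
- cams.read_camera(name): name is "scene" or "top" or "wrist"; returns the picture (384x512x3 uint8, red, green, blue); there is no depth.
- cams.calibration(name): a dict with "fx", "fy", "cx", "cy" (pixels), "extrinsics" (4x4, takes a point from world to camera coordinates). Camera axes: x right, y down, z forward; pixel columns grow to the right and rows downward; lengths in m; the calibration is good to about 2 mm. A picture is of the moment at which its call begins: read the wrist's pose just before it. calibration takes no time and is no camera call; for the wrist camera it gives the pose at the moment of the call.
- ticket.sign_off(): hands the job in; it is judged then, once.
Trained networks look in the newest picture that a camera, given by its name, has taken for a name from the list of things; names that differ only in an ending like _2 or _b are one class to them, and where a whole thing is asked for, a point or a joint stands for the part that bears it (a point fixed in the world has none). Each returns a list of dicts, best first, with "p" (0 to 1); they miss things now and then, are a little off and sometimes report something else, mostly with a low value. They report only what shows in the picture. A call takes as long as a camera call. They do not tell look-alikes from the thing itself.
- finder.masks_of(name, camera): "mask" (384x512 bool, what is visible of it) and "xy" ([column, row] in pixels, amid what is visible of it).
- finder.tip_of(name, camera): "xy" ([column, row] in pixels: a listed point, or the origin of a listed thing).
The state is a dict: "time_s": time; "qpos": joint angles; "joint_velocities": joint speeds; "effort": joint torques, N m; "tool_pos": TCP position; "tool_rot": TCP orientation; "force": force on the tool from outside, world axes, zero at the start; "wrist_torque": the same for the moment, N m; "grip_width": finger opening in m; "grasp_force": force on a finger pad.
Only numpy, scipy, OpenCV 4.12 (cv2) and the standard library are available. Lean on these libraries where they do the work, as an engineer would, in place of code of your own. Each camera call takes 0.05 s, during which the arm holds its last target. There are 200 camera calls.

TASK

Restock the divided plywood caddy from the tray: first stand the squat straight jar in the cell with one dot on its floor, then the narrow-capped glue bottle in the cell with two dots, then the tall spray can in the cell with three dots, letting go of each before you fetch the next. Lower each one down onto the cell floor and do not drop it; leave them all upright, and do not knock over or push away the carton on the tray or the stock already in the caddy.

Things in the scene. Friction and masses are not known exactly. Their poses are not given: they have to be found in the camera images.
- caddy: Plywood caddy fixed to the bench, 168 (x) x 248 (y) x 50 mm high, open on top, on either side. Origin: centre of its underside. 2 x 3 square cells 72 mm wide inside, walls 8 mm, floor 6 mm; cell centres at x = -40, 40 and y = -80, 0, 80 mm in its frame. Three cells (they vary) have dotted pads and are empty; the others hold tin_a, tin_b and canister.
- tray: Shallow brown wooden tray fixed to the bench, 220 x 220 mm, base 8 mm thick, rim 14 mm high. Origin: centre of its underside. On it stand the jar, bottle, can and carton in a square cluster of about 100 mm pitch, in any arrangement.
- pad1: Square wooden pad 66 x 66 x 4 mm fixed on the floor of a caddy cell, centred in it, sides parallel to the cell walls, with ONE black 16 mm dot (in the middle). Origin: centre of its underside; its top is 4 mm above that and 10 mm above the bench.
- pad2: The same pad with TWO black dots, in another cell. Origin: centre of its underside.
- pad3: The same pad with THREE black dots, in another cell. Origin: centre of its underside.
- jar: Squat straight cylindrical white jar with a flush steel lid, 58 mm diameter all the way up, 95 mm high, rigid, 0.2 to 0.42 kg, loose, upright on the tray. Origin: centre of its underside, z up. To be stood on pad1.
- bottle: White glue bottle, 135 mm high, 0.2 to 0.4 kg, loose, upright on the tray: body 54 mm diameter up to 80 mm, conical shoulder to 97 mm, then a grey cylindrical cap of 30 mm diameter up to the top. Origin: centre of its underside, z up. To be stood on pad2.
- can: Tall spray can of bare aluminium, 165 mm high, 0.2 to 0.42 kg, loose, upright on the tray: body 52 mm diameter up to 118 mm, short shoulder to 125 mm, then a white cylindrical cap of 42 mm diameter up to the top (fixed on). Origin: centre of its underside, z up. To be stood on pad3.
- carton: Bystander: upright white box with a blue band, 42 (x) x 60 (y) x 150 mm high, 0.5 kg, loose on the tray. Origin: centre of its underside.
- tin_a: Bystander: squat aluminium tin with a paper band, 56 mm diameter, 55 mm high, loose in a caddy cell on its 6 mm floor. Origin: centre of its underside.
- tin_b: Bystander: a second tin, the same as tin_a, in another cell.
- canister: Bystander: grey straight canister with a black band near its top, 50 mm diameter, 150 mm high, 0.4 kg, loose in a caddy cell on its 6 mm floor. Origin: centre of its underside.
Things that resemble listed ones, but are neither listed nor needed, are in the scene too. What is shaped like the jar but purple is not meant.

How it is judged:
By the outcome, as a careful person would: the job done as asked, in the order asked, and still so for the second after the job is handed in, with the robot touching nothing.
It also fails if it takes over 72 s, if anything falls off the work surface, if the arm or the gripper's body presses on something with over 40 N, if the wrist force passes 120 N, or if a joint passes its speed limit or range.

## Working session

There is one attempt and no reset: what is moved stays moved. The work goes in short steps, Python scripts to look and compute and a shell command to move; the robot and the scene stay as the last step left them, time stands still between calls to the robot, and variables do not carry over. Pictures are saved under pics/ and viewed, at most 10 in all, crops included, and the job is handed in when it is done.

```bash
ls; mkdir -p pics
python3 - <<'E'
from cell import get_obs,cams,finder
import cv2,numpy as np
o=get_obs();print(o['time_s'],o['tool_pos'],o['tool_rot'],o['grip_width'])
ims=[]
for c in ['scene','top']:
    im=cams.read_camera(c);cv2.imwrite(f'pics/{c}0.png',im[:,:,::-1])
    k=cams.calibration(c);E=np.array(k['extrinsics']);print(c,k['fx'],k['cx'],k['cy'],(-E[:3,:3].T@E[:3,3]).round(3),E[2,:3].round(2))
    for n in ['caddy','tray','jar','bottle','can','carton','pad1','pad2','pad3','tin_a','canister']:
        print(n,[(np.round(d['xy']).tolist(),round(d['p'],2)) for d in finder.tip_of(n,c)][:4])
E
```

```text
pics
0.0 [0.14864461 0.63218574 0.22145834] [-1.79888696e+02  8.09602255e-03  1.66778323e+02] 0.08698168636456467
scene 371.9437413812276 257.4574501454722 189.7264844752907 [ 1.    -0.481  0.561] [-0.53  0.57 -0.63]
caddy [([182.0, 232.0], 0.65)]
tray [([305.0, 150.0], 0.62)]
jar [([330.0, 153.0], 0.89), ([377.0, 166.0], 0.82)]
bottle [([306.0, 131.0], 0.83), ([140.0, 230.0], 0.5), ([304.0, 150.0], 0.46)]
can [([311.0, 162.0], 0.62)]
carton [([281.0, 144.0], 0.67)]
pad1 [([185.0, 246.0], 0.93), ([140.0, 229.0], 0.79), ([216.0, 211.0], 0.61)]
pad2 [([185.0, 246.0], 0.93), ([140.0, 229.0], 0.79), ([216.0, 211.0], 0.61)]
pad3 [([185.0, 246.0], 0.93), ([140.0, 229.0], 0.79), ([216.0, 211.0], 0.61)]
tin_a [([180.0, 224.0], 0.77), ([147.0, 258.0], 0.7), ([311.0, 162.0], 0.59)]
canister [([224.0, 236.0], 0.94), ([180.0, 219.0], 0.19)]
top 365.9790412173563 252.80957360299516 194.45638745895735 [0.404 0.002 0.887] [ 0.18 -0.01 -0.98]
caddy [([328.0, 209.0], 0.92), ([291.0, 216.0], 0.65)]
tray [([148.0, 220.0], 0.91), ([292.0, 213.0], 0.61), ([131.0, 198.0], 0.31)]
jar [([131.0, 143.0], 0.98), ([130.0, 202.0], 0.66)]
bottle [([124.0, 238.0], 0.75)]
can [([171.0, 195.0], 0.56)]
carton [([166.0, 237.0], 0.56), ([123.0, 235.0], 0.46)]
pad1 [([332.0, 198.0], 0.85), ([351.0, 237.0], 0.85), ([290.0, 212.0], 0.65)]
pad2 [([332.0, 198.0], 0.85), ([351.0, 237.0], 0.85), ([290.0, 212.0], 0.65)]
pad3 [([332.0, 198.0], 0.85), ([351.0, 237.0], 0.85), ([290.0, 212.0], 0.65)]
tin_a [([363.0, 213.0], 0.69), ([321.0, 228.0], 0.62), ([310.0, 186.0], 0.37)]
canister [([308.0, 184.0], 0.92)]
```

Run:
```python
import cv2
a=cv2.imread('pics/top0.png');cv2.imwrite('pics/top0b.png',cv2.resize(a[110:290,90:400],None,fx=2.55,fy=2.55,interpolation=cv2.INTER_CUBIC))
a=cv2.imread('pics/scene0.png');cv2.imwrite('pics/scene0b.png',cv2.resize(a[70:290,100:410],None,fx=2.5,fy=2.5,interpolation=cv2.INTER_CUBIC))
```

```text
(no output)
```

View pics/top0b.png

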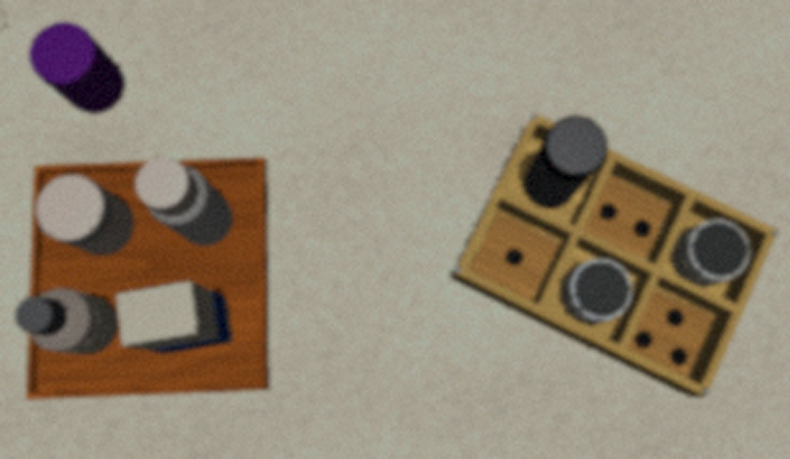

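View pics/scene0b.png

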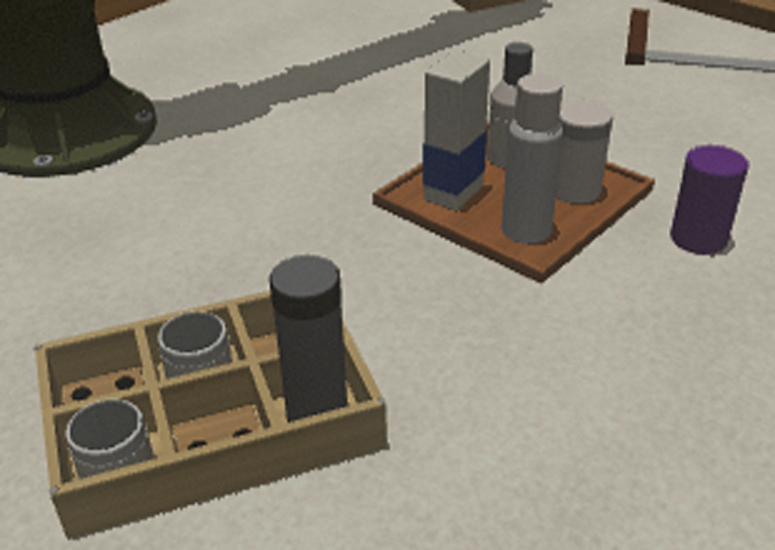

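The top view shows, in crop pixels, the jar at (71,213), can cap at (163,184), bottle cap at (40,316) and carton at (160,315). The one-dot cell is at (515,257), two dots at (625,220), three dots at (675,335), and the canister (575,150) sits beside cells 1 and 2. The scene view agrees, with the purple jar away from the tray.

```bash
cat > h.py <<'E'
import numpy as np
from cell import cams
def ray(c,u,v,z,k=None):
    k=k or cams.calibration(c);E=np.array(k['extrinsics']);R,t=E[:3,:3],E[:3,3]
    o=-R.T@t;d=R.T@np.array([(u-k['cx'])/k['fx'],(v-k['cy'])/k['fy'],1]);return (o+d*(z-o[2])/d[2])[:2]
def proj(c,p,k=None):
    k=k or cams.calibration(c);E=np.array(k['extrinsics']);q=E[:3,:3]@np.array(p)+E[:3,3]
    return k['fx']*q[0]/q[2]+k['cx'],k['fy']*q[1]/q[2]+k['cy']
E
python3 - <<'E'
from h import *
import cv2
f=lambda x,y,z:ray('top',90+(x+.5)/2.55-.5,110+(y+.5)/2.55-.5,z)
for n,x,y,z in [('jar',71,213,.103),('can',163,184,.173),('bottle',40,316,.143),('dot1',514,257,.01),('d2a',608,212,.01),('d2b',642,229,.01),('d3a',676,317,.01),('d3b',643,340,.01),('d3c',679,356,.01),('tin1',601,290,.061),('tin2',718,249,.061),('canister',576,148,.156)]:
    print(n,f(x,y,z).round(4))
C=np.array([f(*p,.05) for p in [(533,117),(775,233),(702,393),(455,275)]]);print(C.round(4))
print([np.linalg.norm(C[i]-C[i-1]).round(4) for i in range(4)])
c=C.mean(0);a=C[0]+C[3]-C[1]-C[2];b=C[0]+C[1]-C[2]-C[3]
th=np.degrees([np.arctan2(-a[0],a[1]),np.arctan2(b[1],b[0])]);print(c.round(4),th)
t=np.radians(th.mean());R=np.array([[np.cos(t),-np.sin(t)],[np.sin(t),np.cos(t)]])
for x in (-.04,.04):
  for y in(-.08,0,.08):print(x,y,(c+R@[x,y]).round(4))
print('tray',[f(*p,.014).round(3) for p in [(35,167),(265,158),(267,388),(28,398)]])
print('carton',[f(*p,.158).round(3) for p in [(116,293),(190,283),(196,337),(124,347)]])
E
```

```text
jar [0.5526 0.2856]
can [0.5616 0.1899]
bottle [0.4622 0.2911]
dot1 [ 0.5234 -0.1017]
d2a [ 0.5659 -0.1933]
d2b [ 0.549 -0.225]
d3a [ 0.4649 -0.2523]
d3b [ 0.4438 -0.2201]
d3c [ 0.4286 -0.2529]
tin1 [ 0.486  -0.1722]
tin2 [ 0.5217 -0.2792]
canister [ 0.5918 -0.1375]
[[ 0.6492 -0.1188]
 [ 0.5374 -0.3361]
 [ 0.3949 -0.2596]
 [ 0.5021 -0.0433]]
[np.float64(0.1653), np.float64(0.2443), np.float64(0.1617), np.float64(0.2415)]
[ 0.5209 -0.1895] [-26.78726065 -27.70578364]
-0.04 -0.08 [ 0.4487 -0.2423]
-0.04 0 [ 0.4854 -0.1711]
-0.04 0.08 [ 0.522 -0.1  ]
0.04 -0.08 [ 0.5199 -0.2789]
0.04 0 [ 0.5565 -0.2078]
0.04 0.08 [ 0.5931 -0.1366]
tray [array([0.615, 0.355]), array([0.621, 0.135]), array([0.404, 0.13 ]), array([0.398, 0.348])]
carton [array([0.478, 0.227]), array([0.485, 0.17 ]), array([0.443, 0.164]), array([0.436, 0.219])]
```

```bash
python3 -m creep '.05 -.043 .004 7.3 .087;.05 -.043 .004 7.3 .087;.05 -.043 .004 7.3 .087;.05 -.043 .004 7.3 .087;.05 -.043 0 7.3 .087;.05 -.043 0 7.3 .087;.05 -.043 0 7.3 .087;.05 -.043 0 7.3 .087' 20; python3 -m creep '0 0 0 0 .087;0 0 0 0 .087'
python3 - <<'E'
from cell import *
from h import *
import cv2
o=get_obs();k=cams.calibration('wrist');im=cams.read_camera('wrist');cv2.imwrite('pics/w1.png',im[:,:,::-1]);print(o['tool_pos'],o['tool_rot'],o['qpos'])
for n,z in [('jar',.103),('bottle',.143),('can',.173),('carton',.158)]:
  for d in finder.masks_of(n,'wrist')[:2]:
    print(n,d['p'],d['xy'],ray('wrist',*d['xy'],z,k).round(4))
print(proj('wrist',[.5526,.2856,.103],k),proj('wrist',[.5616,.19,.173],k),proj('wrist',[.4622,.2911,.143],k))
E
```

```text
time_s: 2.2
tool_pos: [0.5288, 0.3057, 0.2381]
tool_rot: [180.0, 0.1, -134.6]
force: [0.6, 0.5, -0.9]
grip_width: 0.0872
grasp_force: 0.0
time_s: 2.45
tool_pos: [0.5272, 0.3074, 0.2376]
tool_rot: [179.9, -0.0, -134.9]
force: [0.7, 0.7, 0.1]
grip_width: 0.0869
grasp_force: 0.0
[0.52715203 0.3074141  0.23758805] [ 1.79941725e+02 -3.53457127e-03 -1.34873536e+02] [-39.77444116  13.05383452   8.40052489  88.24466725  -1.98417503
  78.86043411 103.92250406]
jar 0.58 [188.2, 239.7] [0.6346 0.3048]
jar 0.55 [228.4, 177.6] [0.5469 0.2862]
bottle 0.92 [292.5, 126.2] [0.4614 0.2895]
can 0.68 [141.8, 125.5] [0.547  0.2005]
carton 0.87 [215.7, 44.3] [0.462  0.1988]
(np.float64(224.39229183973924), np.float64(180.772917231911)) (np.float64(119.92853130012296), np.float64(129.1996148504927)) (np.float64(293.01372639016546), np.float64(128.16544937125224))
```

View pics/w1.png

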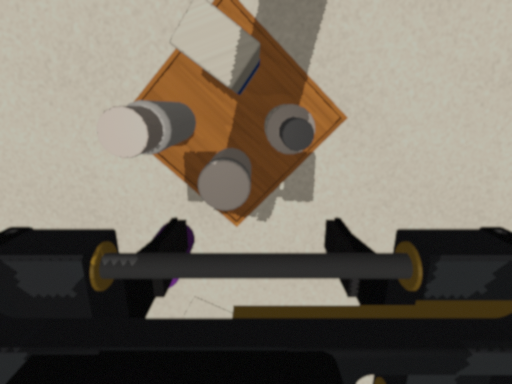

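The wrist view shows the jar lid at (225,182), can cap at (122,131) and bottle cap at (296,133), close to the predictions.

```bash
python3 - <<'E'
from h import *
for n,u,v,z in [('jar',225,182,.103),('can',122,131,.173),('bottle',296,132,.143)]: print(n,ray('wrist',u,v,z).round(4))
E
python3 -m creep '.0125 -.011 0 0 .087;.0125 -.011 -.03 0 .087;0 0 -.04 0 .087;0 0 0 0 .087'
```

```text
jar [0.5526 0.2882]
can [0.5614 0.1932]
bottle [0.4619 0.2964]
time_s: 3.2
tool_pos: [0.551, 0.283, 0.1644]
tool_rot: [179.9, -0.4, -134.9]
force: [0.3, -1.1, 0.4]
grip_width: 0.087
grasp_force: 0.0
```

```bash
python3 -m creep '.0015 .004 -.03 0 .087;0 0 -.03 0 .087;0 0 -.02 0 .087;0 0 -.01 0 .087;0 0 0 0 .087' && python3 -m creep '0 0 0 0 .05;0 0 0 0 .05;0 0 0 0 .05;0 0 0 0 .05;0 0 0 0 .05;0 0 0 0 .05' 30
```

```text
time_s: 3.82
tool_pos: [0.5542, 0.2891, 0.0779]
tool_rot: [180.0, 0.0, -134.8]
force: [-0.1, -0.3, 0.1]
grip_width: 0.0873
grasp_force: 0.0
time_s: 4.58
tool_pos: [0.5549, 0.2886, 0.0784]
tool_rot: [-179.9, 0.1, -134.9]
force: [1.2, -1.8, 3.3]
grip_width: 0.0573
grasp_force: 29.9
```

```bash
python3 -m creep '0 0 .015 0 .05;0 0 .03 0 .05;0 0 .04 0 .05;0 0 .04 0 .05;0 0 .04 0 .05;0 0 .025 0 .05;0 0 0 0 .05' 35; python3 -m creep '-.004 -.03 0 -9 .05;-.004 -.045 0 -9 .05;-.004 -.045 0 -9 .05;-.004 -.045 0 -9 .05;-.004 -.045 0 -9 .05;-.004 -.045 0 -9 .05;-.004 -.045 0 -9 .05;-.004 -.045 0 -9 .05'
```

```text
time_s: 5.45
tool_pos: [0.554, 0.2901, 0.2697]
tool_rot: [180.0, 0.2, -134.8]
force: [0.0, -0.6, -4.8]
grip_width: 0.0575
grasp_force: 34.9
time_s: 6.45
tool_pos: [0.5203, -0.0567, 0.2656]
tool_rot: [-179.9, -0.2, 152.9]
force: [0.6, -0.3, -4.1]
grip_width: 0.0571
grasp_force: 34.9
```

```bash
python3 -m creep '.001 -.02 0 0 .05;.001 -.02 0 0 .05;0 -.004 -.02 0 .05;0 0 -.04 0 .05;0 0 -.04 0 .05;0 0 0 0 .05;0 0 0 0 .05'
python3 - <<'E'
from cell import *
from h import *
import cv2
o=get_obs();print(o['tool_pos'],o['tool_rot'])
k=cams.calibration('wrist');im=cams.read_camera('wrist');s=cams.read_camera('scene')
a=s[150:300,90:290]
for x,y in [(.5225,-.1005)]:
  for z in (.01,.05):
    print(z,proj('wrist',[x,y,z],k),proj('scene',[x,y,z]))
cv2.imwrite('pics/p1.png',np.vstack([cv2.resize(im,(400,300)),cv2.resize(a,(400,300),interpolation=cv2.INTER_CUBIC)])[:,:,::-1])
E
```

```text
time_s: 7.32
tool_pos: [0.5242, -0.0998, 0.1683]
tool_rot: [180.0, 0.0, 153.2]
force: [1.5, 0.3, -3.3]
grip_width: 0.0572
grasp_force: 34.9
[ 0.5242312  -0.09982153  0.16832406] [1.79987247e+02 2.00494039e-02 1.53186194e+02]
0.01 (np.float64(253.71587293062086), np.float64(173.21960660784717)) (np.float64(216.08702709077195), np.float64(211.3246748865968))
0.05 (np.float64(253.5197276539298), np.float64(182.2618280767399)) (np.float64(214.53340544509487), np.float64(197.42981643819405))
```

View pics/p1.png

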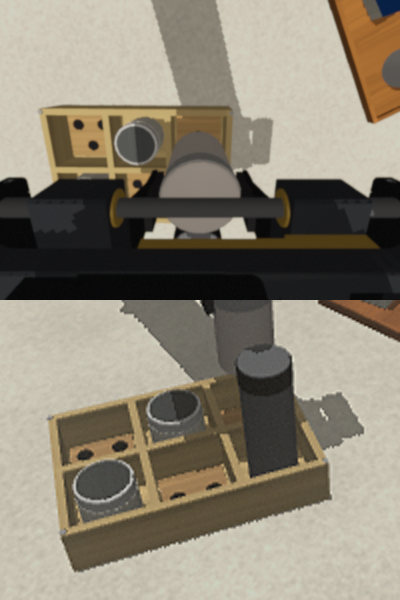

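The wrist and scene views show the jar hanging over the one-dot cell, clear of the canister.

```bash
python3 -m creep '0 -.001 -.02 0 .05;0 0 -.025 0 .05;0 0 -.02 0 .05;0 0 -.012 0 .05;0 0 -.004 0 .05;0 0 0 0 .05;0 0 0 0 .05'
```

```text
time_s: 8.3
tool_pos: [0.5247, -0.101, 0.0876]
tool_rot: [180.0, 0.1, 153.2]
force: [-0.9, -0.1, -3.9]
grip_width: 0.0572
grasp_force: 34.9
```

```bash
python3 -m creep '0 0 -.003 0 .05;0 0 -.002 0 .05;0 0 -.001 0 .05;0 0 0 0 .05'; python3 -m creep '0 0 -.001 0 .05;0 0 -.001 0 .05;0 0 0 0 .05'
```

```text
time_s: 8.8
tool_pos: [0.5239, -0.1009, 0.0806]
tool_rot: [-180.0, -0.0, 153.2]
force: [-0.1, -0.5, -4.4]
grip_width: 0.0572
grasp_force: 34.9
time_s: 9.18
tool_pos: [0.5247, -0.1013, 0.0803]
tool_rot: [179.9, 0.1, 153.2]
force: [-3.0, -0.6, 6.2]
grip_width: 0.0575
grasp_force: 34.9
```

```bash
python3 -m creep '0 0 0 0 .06;0 0 0 0 .065;0 0 0 0 .078;0 0 0 0 .078'; python3 -m creep '0 0 .02 0 .078;0 0 .04 0 .078;0 0 .04 0 .078;0 0 .04 0 .078;0 0 .02 0 .078;0 0 0 0 .078'
python3 - <<'E'
from cell import *
from h import *
import cv2
k=cams.calibration('wrist');im=cams.read_camera('wrist');print(finder.tip_of('jar','wrist')[:2])
s=cams.read_camera('scene')[150:300,90:290]
print(proj('wrist',[.5225,-.1005,.105],k),get_obs()['force'])
cv2.imwrite('pics/p2.png',np.vstack([cv2.resize(im,(400,300)),cv2.resize(s,(400,300),interpolation=cv2.INTER_CUBIC)])[:,:,::-1])
E
```

```text
time_s: 9.68
tool_pos: [0.524, -0.1007, 0.0786]
tool_rot: [180.0, -0.0, 153.2]
force: [0.1, 0.1, 0.3]
grip_width: 0.0752
grasp_force: 0.0
time_s: 10.42
tool_pos: [0.525, -0.101, 0.2402]
tool_rot: [179.9, 0.2, 153.2]
force: [-1.1, 0.3, -0.1]
grip_width: 0.0781
grasp_force: 0.0
[{'xy': [255.3, 158.2], 'p': 0.63}]
(np.float64(254.05536935936223), np.float64(176.74107392449514)) [ 0.84062945  0.31007978 -0.3166507 ]
```

View pics/p2.png

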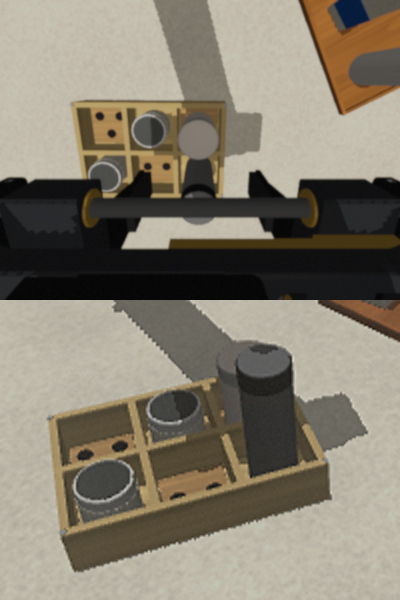

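Jar upright in the one-dot cell, with the stock undisturbed. Next, the bottle.

```bash
python3 -m creep '-.006 .03 .01 0 .07;-.007 .045 .01 0 .07;-.007 .045 .01 0 .07;-.007 .045 .01 0 .07;-.007 .045 0 0 .07;-.007 .045 0 0 .07;-.007 .045 0 0 .07;-.007 .045 0 0 .07'; python3 -m creep '-.005 .03 0 0 .07;-.003 .02 0 0 .07;0 0 0 0 .07;0 0 0 0 .07'
python3 - <<'E'
from cell import *
from h import *
import cv2
k=cams.calibration('wrist');im=cams.read_camera('wrist');o=get_obs();print(o['tool_pos'])
for d in finder.masks_of('bottle','wrist')[:2]: print(d['p'],d['xy'])
for n,p in dict(b=[.462,.2935,.143],c=[.5615,.1915,.173]).items(): print(n,proj('wrist',p,k))
cv2.imwrite('pics/w2.png',im[:,:,::-1])
E
```

```text
time_s: 11.58
tool_pos: [0.468, 0.2452, 0.277]
tool_rot: [-179.9, -0.1, 153.2]
force: [0.0, -0.2, -0.3]
grip_width: 0.0699
grasp_force: 0.0
time_s: 12.08
tool_pos: [0.4616, 0.2923, 0.2784]
tool_rot: [-179.9, 0.0, 153.1]
force: [-0.1, -0.2, -0.8]
grip_width: 0.0699
grasp_force: 0.0
[0.46172114 0.29219768 0.2786311 ]
0.71 [259.7, 165.3]
b (np.float64(256.19014700206276), np.float64(178.99577937450684))
c (np.float64(215.69902722291403), np.float64(300.8362157522057))
```

View pics/w2.png

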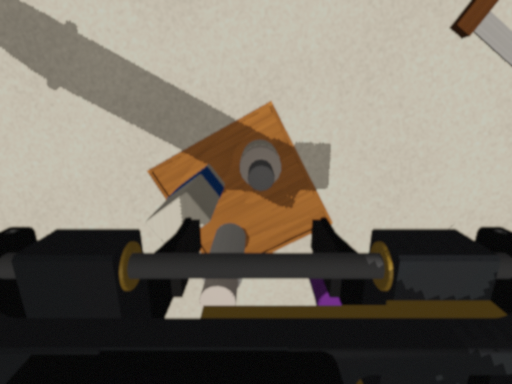

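The cap is at (260,176), a few pixels from the prediction (256,179).

```bash
python3 - <<'E'
from h import *
print(ray('wrist',260.3,176,.143).round(4))
E
python3 -m creep '0 0 -.03 0 .07;0 0 -.04 0 .07;0 0 -.03 0 .07;0 0 0 0 .07;0 0 0 0 .07'
```

```text
[0.4612 0.2992]
time_s: 12.8
tool_pos: [0.462, 0.294, 0.1803]
tool_rot: [179.9, 0.1, 153.1]
force: [0.4, 0.1, 0.2]
grip_width: 0.07
grasp_force: 0.0
```

```bash
python3 -m creep '-.0005 .002 -.03 0 .07;0 0 -.025 0 .07;0 0 -.015 0 .07;0 0 -.004 0 .07;0 0 0 0 .07;0 0 0 0 .07' && python3 -m creep '0 0 0 0 .04;0 0 0 0 .032;0 0 0 0 .02;0 0 0 0 .02;0 0 0 0 .02;0 0 0 0 .02' 30
```

```text
time_s: 13.55
tool_pos: [0.4611, 0.2965, 0.1058]
tool_rot: [179.9, 0.0, 153.2]
force: [0.1, -0.1, 0.7]
grip_width: 0.0701
grasp_force: 0.0
time_s: 14.3
tool_pos: [0.4606, 0.2963, 0.1048]
tool_rot: [180.0, 0.0, 153.2]
force: [0.0, 0.7, -0.1]
grip_width: 0.0295
grasp_force: 30.0
```

```bash
python3 -m creep '0 0 .015 0 .02;0 0 .03 0 .02;0 0 .04 0 .02;0 0 .04 0 .02;0 0 .04 0 .02;0 0 .025 0 .02;.005 -.02 0 0 .02;.008 -.04 0 0 .02' 35; python3 -m creep '.008 -.045 0 0 .02;.008 -.045 0 0 .02;.008 -.045 0 0 .02;.009 -.045 0 0 .02;.009 -.045 0 0 .02;.009 -.045 0 0 .02;.009 -.045 0 0 .02;.009 -.045 0 0 .02'; python3 -m creep '.009 -.045 0 0 .02;.005 -.03 0 0 .02;0 -.01 0 0 .02;0 0 0 0 .02'
```

```text
time_s: 15.3
tool_pos: [0.4728, 0.2351, 0.2934]
tool_rot: [-179.9, -0.0, 153.3]
force: [0.1, -0.8, -3.7]
grip_width: 0.029
grasp_force: 34.9
time_s: 16.3
tool_pos: [0.5407, -0.1271, 0.2931]
tool_rot: [-179.9, -0.1, 153.1]
force: [1.0, -0.5, -2.5]
grip_width: 0.029
grasp_force: 34.9
time_s: 16.8
tool_pos: [0.5552, -0.2096, 0.2938]
tool_rot: [-180.0, -0.1, 153.1]
force: [0.3, 0.9, -2.8]
grip_width: 0.0295
grasp_force: 35.0
```

```bash
python3 -m creep '.0005 .0005 -.03 0 .02;0 0 -.04 0 .02;0 0 -.03 0 .02;0 0 -.02 0 .02;0 0 -.01 0 .02;0 0 0 0 .02;0 0 0 0 .02'
python3 - <<'E'
from cell import *
from h import *
import cv2
k=cams.calibration('wrist');im=cams.read_camera('wrist');s=cams.read_camera('scene')[150:300,90:290]
print(get_obs()['tool_pos'],proj('wrist',[.5565,-.2085,.05],k),proj('scene',[.5565,-.2085,.05]),proj('wrist',[.5565,-.2085,.14],k))
cv2.imwrite('pics/p3.png',np.vstack([cv2.resize(im[100:300,150:417],(400,300)),cv2.resize(s,(400,300),interpolation=cv2.INTER_CUBIC)])[:,:,::-1])
E
```

```text
time_s: 17.68
tool_pos: [0.5578, -0.2087, 0.166]
tool_rot: [180.0, 0.1, 153.2]
force: [0.7, 0.0, -2.4]
grip_width: 0.0294
grasp_force: 35.0
[ 0.55764723 -0.20874552  0.16586769] (np.float64(254.4466054571237), np.float64(182.686844649426)) (np.float64(184.88658388192755), np.float64(232.44903300826672)) (np.float64(254.17231799190733), np.float64(216.14159681351765))
```

View pics/p3.png

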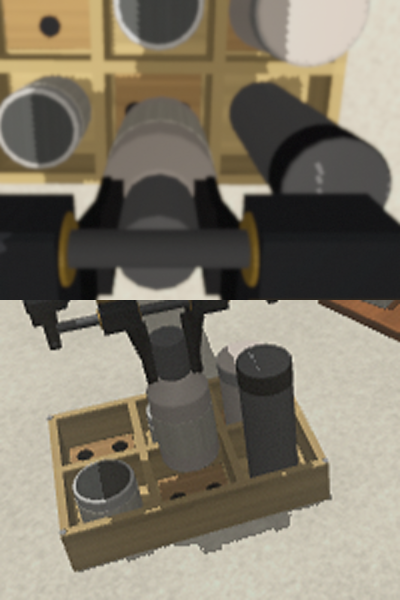

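The bottle hangs centred over the two-dot cell, between the tin and the canister.

```bash
python3 -m creep '-.001 0 -.02 0 .02;0 0 -.02 0 .02;0 0 -.01 0 .02;0 0 -.003 0 .02;0 0 -.002 0 .02;0 0 0 0 .02;0 0 0 0 .02'; python3 -m creep '0 0 -.002 0 .02;0 0 -.001 0 .02;0 0 0 0 .02'
```

```text
time_s: 18.65
tool_pos: [0.5563, -0.2086, 0.1102]
tool_rot: [180.0, 0.1, 153.2]
force: [1.2, -0.1, -2.6]
grip_width: 0.0293
grasp_force: 35.0
time_s: 19.02
tool_pos: [0.5561, -0.2084, 0.1068]
tool_rot: [180.0, 0.0, 153.2]
force: [0.1, 0.3, -2.5]
grip_width: 0.0291
grasp_force: 35.0
```

```bash
python3 -m creep '0 0 -.001 0 .02;0 0 0 0 .02'; python3 -m creep '0 0 -.001 0 .02;0 0 0 0 .02'
```

```text
time_s: 19.27
tool_pos: [0.5565, -0.2085, 0.1067]
tool_rot: [180.0, 0.1, 153.2]
force: [-1.2, 0.5, 5.5]
grip_width: 0.0292
grasp_force: 35.1
time_s: 19.52
tool_pos: [0.5569, -0.2087, 0.1067]
tool_rot: [179.9, 0.1, 153.2]
force: [-2.8, 1.6, 10.7]
grip_width: 0.0292
grasp_force: 35.1
```

```bash
python3 -m creep '0 0 0 0 .035;0 0 0 0 .045;0 0 0 0 .055;0 0 0 0 .055;0 0 .03 0 .055;0 0 .045 0 .055;0 0 .045 0 .055;0 0 .045 0 .055'; python3 -m creep '0 .02 .02 0 .075;0 .045 0 0 .075;0 .045 0 0 .075;.001 .045 0 0 .075;.001 .045 0 0 .075;.001 .045 0 0 .075;.001 .045 0 0 .075;.001 .045 0 0 .075'; python3 -m creep '0 .04 0 0 .075;0 .02 0 0 .075;0 0 0 0 .075;0 0 0 0 .075';python3 - <<'E'
from cell import *
from h import *
import cv2
k=cams.calibration('wrist');im=cams.read_camera('wrist');o=get_obs();print(o['tool_pos'])
for d in finder.masks_of('can','wrist')[:2]: print(d['p'],d['xy'])
print(proj('wrist',[.5615,.1915,.173],k));s=cams.read_camera('scene')[150:300,90:290]
cv2.imwrite('pics/w3.png',np.hstack([im[80:320,120:400],cv2.resize(s,(320,240),interpolation=cv2.INTER_CUBIC)])[:,:,::-1])
E
```

```text
time_s: 20.52
tool_pos: [0.5557, -0.2082, 0.2707]
tool_rot: [180.0, -0.0, 153.2]
force: [0.7, 0.8, 0.3]
grip_width: 0.0547
grasp_force: 0.0
time_s: 21.52
tool_pos: [0.5607, 0.1281, 0.2892]
tool_rot: [-180.0, -0.0, 153.2]
force: [0.4, 0.1, -0.5]
grip_width: 0.0749
grasp_force: 0.0
time_s: 22.02
tool_pos: [0.5614, 0.1841, 0.2897]
tool_rot: [-179.9, 0.0, 153.0]
force: [-0.3, -0.6, 0.8]
grip_width: 0.0753
grasp_force: 0.0
[0.56151592 0.18395371 0.28989499]
0.68 [262.3, 168.0]
(np.float64(261.4666003245579), np.float64(180.64067009364473))
```

View pics/w3.png

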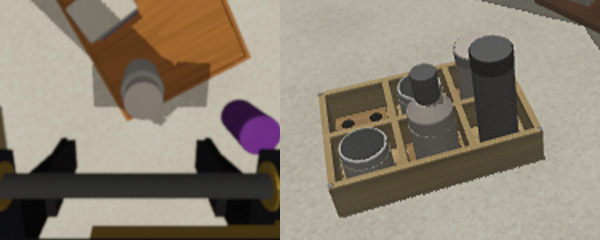

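The bottle stands upright in its cell; the can cap is at (265,180) versus the predicted (261,181).

```bash
python3 -c "
from h import *
print(ray('wrist',265,180,.173))"
python3 -m creep '0 .009 -.03 0 .075;0 0 -.04 0 .075;0 0 -.04 0 .075;0 0 -.025 0 .075;0 0 -.014 0 .075;0 0 -.007 0 .075;0 0 0 0 .075;0 0 0 0 .075'
```

```text
[0.56258746 0.1955969 ]
time_s: 23.18
tool_pos: [0.5617, 0.1958, 0.1349]
tool_rot: [179.9, 0.1, 153.2]
force: [0.3, -0.1, 0.6]
grip_width: 0.0749
grasp_force: 0.0
```

```bash
python3 -m creep '0 0 0 0 .055;0 0 0 0 .045;0 0 0 0 .03;0 0 0 0 .03;0 0 0 0 .03;0 0 0 0 .03' 30
```

```text
time_s: 23.92
tool_pos: [0.5609, 0.1952, 0.1337]
tool_rot: [-180.0, -0.0, 153.2]
force: [-0.1, 0.2, 0.3]
grip_width: 0.0414
grasp_force: 29.9
```

```bash
python3 -m creep '0 0 .015 0 .03;0 0 .03 0 .03;0 0 .04 0 .03;0 0 .04 0 .03;0 0 .04 0 .03;0 0 .025 0 .03;-.006 -.02 0 0 .03;-.01 -.04 0 0 .03' 35; python3 -m creep '-.012 -.045 0 0 .03;-.012 -.045 0 0 .03;-.012 -.045 0 0 .03;-.012 -.045 0 0 .03;-.012 -.045 0 0 .03;-.012 -.045 0 0 .03;-.012 -.045 0 0 .03;-.01 -.04 0 0 .03'; python3 -m creep '-.004 -.02 0 0 .03;0 0 0 0 .03;0 0 0 0 .03'
```

```text
time_s: 24.92
tool_pos: [0.5437, 0.1354, 0.3221]
tool_rot: [-179.9, -0.1, 153.3]
force: [0.9, -0.9, -3.0]
grip_width: 0.0411
grasp_force: 34.8
time_s: 25.92
tool_pos: [0.448, -0.222, 0.322]
tool_rot: [180.0, -0.1, 153.0]
force: [0.5, -0.1, -4.3]
grip_width: 0.0416
grasp_force: 34.8
time_s: 26.3
tool_pos: [0.4465, -0.2382, 0.3228]
tool_rot: [179.9, -0.1, 153.2]
force: [0.8, -0.2, -4.5]
grip_width: 0.0414
grasp_force: 34.8
```

```bash
python3 -m creep '.001 -.0045 -.03 0 .03;0 0 -.04 0 .03;0 0 -.03 0 .03;0 0 -.02 0 .03;0 0 -.005 0 .03;0 0 0 0 .03;0 0 0 0 .03'
python3 - <<'E'
from cell import *
from h import *
import cv2
k=cams.calibration('wrist');im=cams.read_camera('wrist');s=cams.read_camera('scene')[100:300,60:327]
print(get_obs()['tool_pos'])
cv2.imwrite('pics/p4.png',np.hstack([cv2.resize(im[100:300,150:417],(400,300)),cv2.resize(s,(400,300),interpolation=cv2.INTER_CUBIC)])[:,:,::-1])
E
```

```text
time_s: 27.18
tool_pos: [0.4487, -0.2439, 0.1997]
tool_rot: [180.0, 0.1, 153.2]
force: [0.5, -0.0, -3.3]
grip_width: 0.0414
grasp_force: 34.9
[ 0.44855221 -0.24404822  0.19960582]
```

View pics/p4.png

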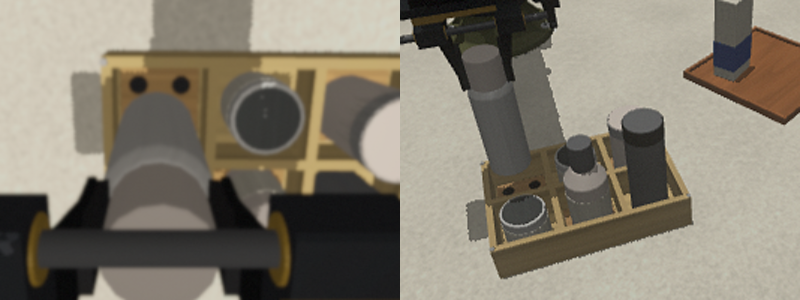

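The can hangs over the three-dot cell, clear of the walls, with the bottle and jar standing and the carton untouched.

```bash
python3 -m creep '-.0005 .001 -.02 0 .03;0 0 -.02 0 .03;0 0 -.012 0 .03;0 0 -.004 0 .03;0 0 -.002 0 .03;0 0 0 0 .03;0 0 0 0 .03'; python3 -m creep '0 0 -.003 0 .03;0 0 -.001 0 .03;0 0 0 0 .03'
```

```text
time_s: 28.15
tool_pos: [0.4478, -0.2431, 0.1412]
tool_rot: [180.0, 0.1, 153.2]
force: [-0.6, 0.3, -3.2]
grip_width: 0.0413
grasp_force: 34.9
time_s: 28.52
tool_pos: [0.4474, -0.2429, 0.1366]
tool_rot: [180.0, -0.0, 153.2]
force: [0.3, -0.4, -3.8]
grip_width: 0.0412
grasp_force: 34.9
```

```bash
python3 -m creep '0 0 -.001 0 .03;0 0 0 0 .03'; python3 -m creep '0 0 -.001 0 .03;0 0 0 0 .03'
```

```text
time_s: 28.78
tool_pos: [0.4475, -0.243, 0.1357]
tool_rot: [180.0, 0.0, 153.2]
force: [0.3, -0.4, -2.6]
grip_width: 0.0415
grasp_force: 34.9
time_s: 29.02
tool_pos: [0.448, -0.2433, 0.1356]
tool_rot: [180.0, 0.1, 153.2]
force: [-1.8, 0.5, 4.2]
grip_width: 0.0412
grasp_force: 34.9
```

Contact made; releasing.

```bash
python3 -m creep '0 0 0 0 .045;0 0 0 0 .055;0 0 0 0 .068;0 0 0 0 .068;0 0 .03 0 .068;0 0 .045 0 .068;0 0 .045 0 .068;0 0 .03 0 .068'; python3 -m creep '0 .03 0 0 .068;0 .045 0 0 .068;0 .045 0 0 .068;0 .045 0 0 .068;0 .045 0 0 .068;0 .02 0 0 .068;0 0 0 0 .068;0 0 0 0 .068'
python3 - <<'E'
from cell import *
import cv2,numpy as np
s=cams.read_camera('scene')[80:300,80:373];t=cams.read_camera('top')[120:300,100:400]
cv2.imwrite('pics/end.png',np.hstack([cv2.resize(t,(400,240)),cv2.resize(s,(400,240))])[:,:,::-1])
E
```

```text
time_s: 30.02
tool_pos: [0.448, -0.2432, 0.2869]
tool_rot: [179.9, 0.1, 153.2]
force: [1.1, -0.6, 0.1]
grip_width: 0.0683
grasp_force: 0.0
time_s: 31.02
tool_pos: [0.4475, -0.0143, 0.2847]
tool_rot: [-180.0, 0.0, 153.1]
force: [0.2, -1.1, -0.4]
grip_width: 0.0681
grasp_force: 0.0
```

View pics/end.png

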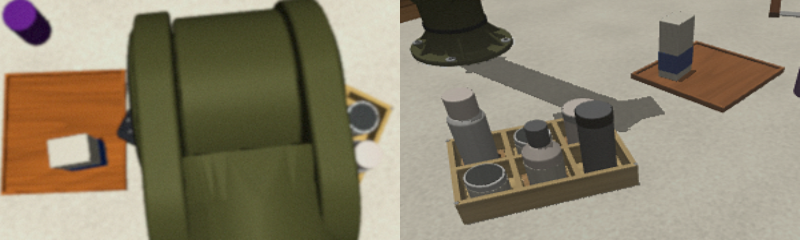

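The can, bottle and jar all stand upright in their cells, the tins and canister are in place, and the carton stands on the tray.

```bash
python3 -c "
from cell import ticket
print(ticket.sign_off())"
```

```text
the job is handed in; nothing more can be done
None
```

The jar, glue bottle and spray can were placed in that order, upright in their one-, two- and three-dot cells; in the last pictures the carton, tins and canister are still standing in place, and the job was handed in at about 31 s.

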